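# Put the manicure tools back in their holders

## Robot

A 6-joint arm with a two-finger parallel gripper is mounted at the origin on the work surface. World frame = base frame: x ahead of the robot, y to its left, z up, the work surface at z = 0. Lengths are in m, angles in degrees, forces in N, time in s.
With the tool pointing down it reaches from about 0.35 to 0.875 m from the base axis. Payload 4.2 kg.
Tool frame: the origin (TCP) lies on the centre line of the jaws, within the pads' length; the fingertips stand 19 mm ahead of it and the grasp point (between the pads) is the TCP; x points along the fingers, y is the direction in which the jaws open and shut, and the axes are right-handed (so a half turn about x gives the same grasp; the last joint's range is limited). The gripper opens to 87 mm and grips with 3 to 60 N. Pads are 19 mm wide; open, the fingers measure 117 mm over their backs; the gripper's body (75 mm by 190 mm) begins 51 mm behind the grasp point.
Start: joints at [-48.782, 22.042, 0.453, 0, -68.411, -14.817], TCP at [0.278, -0.56, 0.242] pointing down, gripper open.
Joint ranges: [-179.83, 179.83], [-69.29, 118.12], [-61.27, 80.66], [-181.25, 117.63], [-171.15, -9.14], [-177.46, 177.46]. Speed limits (degrees/s): [159.86, 159.86, 180, 180, 180, 180].

## Interface

Orientations are given as a 3x3 rotation matrix whose columns are the frame's x, y, z axes.
In Python, from station import * gives the robot as it stands.
- The arm moves only by the shell command python3 -m creep 'ROWS'. ROWS is JSON, a list of rows, each a list of 5 numbers: the opening, from 0 (shut) to 1 (fully open), then the shift along the world's x, y, z in mm, then the turn about the world's z in rad. In form: [[jaw, x, y, z, turn], ...]. A call has exactly 8 rows; each row is the pose to reach, as a shift and turn from the pose measured when the call began; what a row does not reach only later rows make up. A row lasts 1/10 s, in which the tool goes at most 50 mm and 8.59 degrees, less where a joint would pass 70% of its speed; a pose out of reach is approached as far as the arm can. A call with a gripper value outside its range is refused whole. The fingers move at their own pace and stop on an object; the grip force is fixed at half the most. Time passes only in rows, so rows that repeat a pose let the fingers close, or fill a call up. It gives the time, the measured TCP pose, the force and the opening at its end, in the units of the state.
- sense(): the state, without advancing time (a new reading comes with each control period).
- capture(name): name is "scene" or "top" or "wrist"; returns a dict with "image" (480x640x3 uint8, blue, green, red), "z_map" (480x640 float32, m along the optical axis (not along the pixel's ray), 0 where there is no reading), "mtx" (3x3 intrinsics, pixels), "k1" (the pictures are not rectified: a ray, as slopes to the right and down, at radius r is drawn at 1 + k1 r^2 times it, then the intrinsics apply), "eye" and "attitude" of the camera in the world. Camera axes: x right, y up, looking along -z (the intrinsics and any distortion apply to the point x, -y, -z); pixel columns grow to the right and rows downward; lengths in m; the calibration is good to about 2 mm. A picture is of the moment at which its call begins.
- finish_job(): hands the job in, once; it reports no verdict.
Trained networks look in a picture, given as the dict that the camera call returned (one of the last four; its "shot" number tells which), for a name from the list of things; names that differ only in an ending like _2 or _b are one class to them, and where a whole thing is asked for, a point or a joint stands for the part that bears it (a point fixed in the world has none). Each returns a list of dicts, best first, with "confidence" (0 to 1); they miss things now and then, are a little off and sometimes report something else, mostly with a low value. They report only what shows in the picture. A call takes as long as a camera call.
- look_for(picture, thing): "box" ([left, top, right, bottom] in pixels, round what is visible of it).
- mark_of(picture, thing): "centre" ([column, row] in pixels: a listed point, or the origin of a listed thing).
The state is a dict: "time_s": time; "joints": joint angles; "joint_velocities": joint speeds; "effort": joint torques, N m; "tcp_pos": TCP position; "ee_rot": TCP orientation; "wrist_force": force on the tool from outside, world axes, zero at the start; "moment": the same for the moment, N m; "gripper_width": opening from 0.0 (shut) to 1.0 (fully open).
Only numpy, scipy, OpenCV 4.12 (cv2) and the standard library are available. Lean on these libraries where they do the work, as an engineer would, in place of code of your own. Each camera call takes 0.05 s, during which the arm holds its last target.

## Task

Clear the dust-extractor grille for the next client: put the coral-lidded pot in the coral round coaster, the teal-lidded pot in the teal round coaster, the dark red polish bottle in the square brass dish, and the lilac buffer block in the long black tray, lying flat along it. Each must stand or lie flat on the floor of its own holder, inside the rim and let go; set them down gently rather than dropping them, and never tip the pots or the bottle over. Leave the small blue dish and the white pot of brushes where they stand.

Things in the scene. Friction and masses are not known exactly. Their poses are not given: they have to be found in the camera images.
- coral_pot: Gel pot, white with a coral-red lid. The round pot is a plain cylinder, 44 mm across and 38 mm high, about 70 g, standing upright at the start on the white extractor grille, a flat fixed plate whose top is 6 mm above the table. Origin at the centre of its underside, z up.
- teal_pot: Gel pot, white with a teal (blue-green) lid. The round pot is a plain cylinder, 44 mm across and 38 mm high, about 70 g, standing upright at the start on the white extractor grille, a flat fixed plate whose top is 6 mm above the table. Origin at the centre of its underside, z up.
- polish_bottle: Dark wine-red square polish bottle with a gold-coloured cap: body 34 x 34 mm (sides along its x and y) and 42 mm high, on it a round cap 20 mm across up to 70 mm height; about 80 g. Stands upright on the grille at the start, 6 mm above the table. Origin at the centre of its underside, z up.
- buffer: Lilac nail buffer block with a pale top: 95 mm long (its y), 30 mm wide (its x), 30 mm high, about 40 g, lying flat on the grille at the start, 6 mm above the table. Origin at the centre of its underside, z up.
- coral_coaster: Coral-red round coaster with a low rim, the holder of the coral pot. Fixed to the table: floor 2 mm above the table, inside 64 mm across, outside 72 mm, rim top 5 mm above the table. Origin on the table at the centre of its underside, z up.
- teal_coaster: Teal round coaster with a low rim, the holder of the teal pot. Fixed to the table: floor 2 mm above the table, inside 64 mm across, outside 72 mm, rim top 5 mm above the table. Origin on the table at the centre of its underside, z up.
- square_dish: Square brass dish with a low rim, the holder of the polish bottle, which fits at any yaw. Fixed: floor 2 mm above the table, inside 54 x 54 mm, outside 62 x 62 mm (sides along its x and y), rim top 5 mm above the table. Origin on the table at the centre of its underside, z up.
- long_tray: Long black tray with a low rim, the holder of the buffer block, either way round. Fixed: floor 2 mm above the table, inside 115 mm (its y) x 50 mm (its x), outside 123 x 58 mm, rim top 5 mm above the table. Origin on the table at the centre of its underside, z up.
- dappen_dish: Bystander: small blue ceramic bowl, 40 mm across and 24 mm high, loose on the table between the grille and the holders; leave it. Origin at the centre of its underside.
- brush_pot: Bystander: white ceramic cup, 68 mm across and 85 mm high, holding brushes that reach 175 mm height, loose on the table to the right of the holders; leave it. Origin at the centre of its underside.

How it is judged (in metres and radians):
At the end, for the whole second after the job is handed in: Pots and bottle stand, and the buffer lies, on the floor of their own holders (underside under 4 mm, tilt under 0.08 rad, within 15 mm of centre; buffer 13 mm across, 0.30 rad in line), at rest; the blue dish and brush pot have moved less than 20 mm (z of coral_pot in the frame of coral_coaster between 0 and 0.004 m and angle between each of coral_pot, teal_pot, polish_bottle, buffer's own z axis and vertical below 0.08 rad and linear speed of each of coral_pot, teal_pot, polish_bottle, buffer below 0.01 m/s and angular speed of each of coral_pot, teal_pot, polish_bottle, buffer below 0.1 rad/s and horizontal distance between coral_pot and coral_coaster below 0.015 m and z of teal_pot in the frame of teal_coaster between 0 and 0.004 m and horizontal distance between teal_pot and teal_coaster below 0.015 m and z of polish_bottle in the frame of square_dish between 0 and 0.004 m and horizontal distance between polish_bottle and square_dish below 0.015 m and z of buffer in the frame of long_tray between 0 and 0.004 m and x of buffer in the frame of long_tray between -0.013 and 0.013 m and y of buffer in the frame of long_tray between -0.015 and 0.015 m and angle between the y axis of buffer and the y axis of long_tray, either way round below 0.3 rad and distance of each of dappen_dish, brush_pot from where it was at the start of the episode below 0.02 m); the robot touches nothing.
It fails at once if a pot or the bottle is tipped over (more than 0.7 rad) (angle between any of coral_pot, teal_pot, polish_bottle's own z axis and vertical above 0.7 rad).
It fails at once if a thing is dropped into its holder: out of the fingers while over the holder and more than 35 mm above it ((horizontal distance between coral_pot and coral_coaster below 0.05 m and z of coral_pot in the frame of coral_coaster above 0.035 m and contact force between the fingers and coral_pot below 0.01 N) or (horizontal distance between teal_pot and teal_coaster below 0.05 m and z of teal_pot in the frame of teal_coaster above 0.035 m and contact force between the fingers and teal_pot below 0.01 N) or (horizontal distance between polish_bottle and square_dish below 0.05 m and z of polish_bottle in the frame of square_dish above 0.035 m and contact force between the fingers and polish_bottle below 0.01 N) or (horizontal distance between buffer and long_tray below 0.05 m and z of buffer in the frame of long_tray above 0.035 m and contact force between the fingers and buffer below 0.01 N)).
It fails at once if the blue dish or the brush pot is pushed more than 20 mm or tipped (distance of any of dappen_dish, brush_pot from where it was at the start of the episode above 0.02 m or angle between any of dappen_dish, brush_pot's own z axis and vertical above 0.5 rad).
It also fails if it takes over 102 s, if anything falls off the work surface, if the arm or the gripper's body presses on something with over 40 N, if the wrist force passes 120 N, or if a joint passes its speed limit or range.

## Working session

There is one attempt and no reset: what is moved stays moved. The work goes in short steps, Python scripts to look and compute and a shell command to move; the robot and the scene stay as the last step left them, time stands still between calls to the robot, and variables do not carry over. Pictures are saved under pics/ and viewed, and the job is handed in when it is done.

```bash
ls; mkdir -p pics; cat > h.py <<'E'
from station import *
import numpy as np, cv2
def ray(p,uv):
    K=np.array(p["mtx"]);k1=p["k1"]
    x=(uv[0]-K[0,2])/K[0,0];y=(uv[1]-K[1,2])/K[1,1]
    r=np.hypot(x,y);s=r
    for _ in range(20): s=r/(1+k1*s*s)
    f=s/r if r>0 else 1
    return np.array([x*f,-y*f,-1.0])
def plane(p,uv,z):
    d=np.array(p["attitude"])@ray(p,uv);e=np.array(p["eye"])
    return e+d*(z-e[2])/d[2]
def cloud(p):
    K=np.array(p["mtx"]);k1=p["k1"];Z=p["z_map"]
    v,u=np.mgrid[:480,:640]
    x=(u-K[0,2])/K[0,0];y=(v-K[1,2])/K[1,1];r=np.hypot(x,y);s=r.copy()
    for _ in range(20): s=r/(1+k1*s*s)
    f=np.where(r>0,s/np.maximum(r,1e-9),1)
    P=np.stack([x*f*Z,-y*f*Z,-Z],-1)
    return P@np.array(p["attitude"]).T+np.array(p["eye"])
E
python3 - <<'E'
from h import *
for n in ["scene","top"]:
    p=capture(n); cv2.imwrite(f"pics/{n}0.png",p["image"]); print(n,p["eye"],p["attitude"],p["k1"],p["mtx"])
    for t in "coral_pot teal_pot polish_bottle buffer coral_coaster teal_coaster square_dish long_tray dappen_dish brush_pot".split():
        for f in (look_for,mark_of):
            print(t,[{k:(np.round(v,2).tolist()) for k,v in d.items()} for d in f(p,t)[:2]])
s=sense();print(s)
E
```

```text
pics
scene [1.04852302 0.14127692 0.85971792] [[-0.425609   -0.72405845  0.5427673 ]
 [ 0.9048969  -0.34340296  0.25146772]
 [ 0.00431057  0.59817537  0.80135363]] -0.08590406302002762 [[496.86659529   0.         317.51399443]
 [  0.         496.86659529 242.24193853]
 [  0.           0.           1.        ]]
coral_pot [{'box': [487.3, 353.5, 516.5, 385.4], 'confidence': 0.81}]
coral_pot [{'centre': [496.7, 373.5], 'confidence': 0.8}]
teal_pot [{'box': [405.5, 324.2, 429.2, 351.5], 'confidence': 0.65}]
teal_pot [{'centre': [415.9, 342.8], 'confidence': 0.97}]
polish_bottle [{'box': [432.3, 266.5, 458.3, 296.5], 'confidence': 0.82}]
polish_bottle [{'centre': [442.2, 287.8], 'confidence': 0.7}]
buffer [{'box': [488.3, 295.2, 547.6, 324.4], 'confidence': 0.67}, {'box': [348.7, 275.2, 369.1, 289.3], 'confidence': 0.48}]
buffer [{'centre': [514.2, 311.8], 'confidence': 0.71}]
coral_coaster [{'box': [234.1, 200.9, 263.1, 227.6], 'confidence': 0.89}]
coral_coaster [{'centre': [248.6, 215.9], 'confidence': 0.58}]
teal_coaster [{'box': [207.8, 245.9, 242.6, 272.0], 'confidence': 0.66}]
teal_
[... 2684 characters left out ...]
8e-03,
       -6.84100283e+01, -1.48168296e+01]), 'joint_velocities': array([-0.00944935, -0.02048023, -0.08143776,  0.03614921, -0.00746523,
        0.08319371]), 'effort': array([-9.14789780e-05, -3.90459859e+01,  1.87619126e+01,  4.22436923e+00,
        1.54594530e-02, -1.92557087e-05]), 'tcp_pos': array([ 0.27790919, -0.55978967,  0.24154894]), 'ee_rot': array([[-1.35186467e-05, -4.44647520e-01,  8.95705634e-01],
       [-1.43725887e-05,  8.95705634e-01,  4.44647520e-01],
       [-1.00000000e+00, -6.86257596e-06, -1.84994640e-05]]), 'wrist_force': array([-0.38198662, -0.63837094,  0.25040113]), 'moment': array([-0.00842759, -0.04210973,  0.04866281]), 'gripper_width': 0.9976781476498328}
```

```bash
python3 - <<'E'
from h import *
import pickle
ps={n:capture(n) for n in ["scene","top"]}
pickle.dump(ps,open("p0.pkl","wb"))
p=ps["top"]; cv2.imwrite("pics/top1.png",cv2.resize(p["image"][150:330,60:570],(800,282)))
p=ps["scene"]; cv2.imwrite("pics/scene1.png",p["image"])
E
```

```text
(no output)
```

View pics/top1.png

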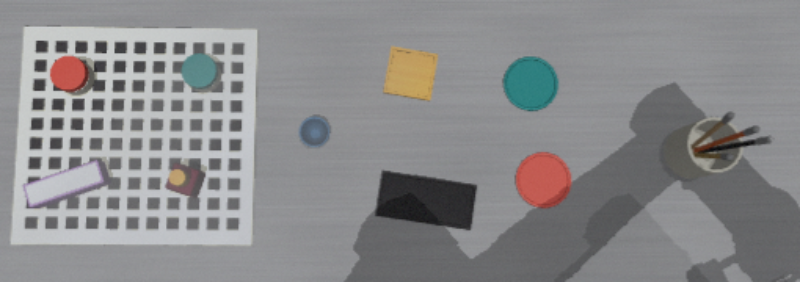

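View pics/scene1.png

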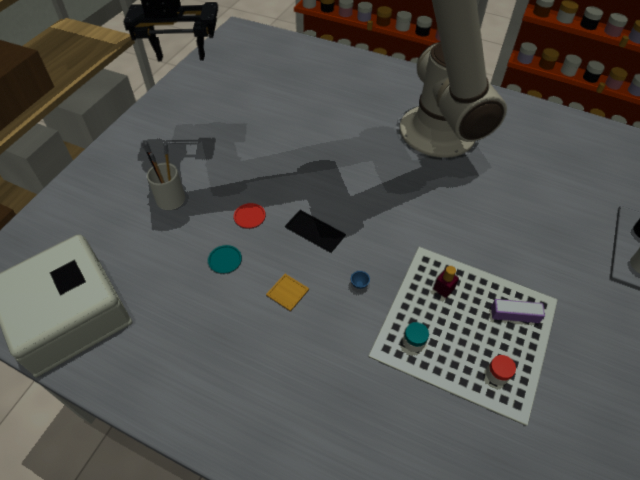

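The top view (crop, scale 1.57) matches the detections. On the grille at left, it shows the coral pot (69,73), teal pot (199,71), buffer (64,184) and bottle (185,178). At right are the brass dish (410,73), teal coaster (530,83), tray (427,200), coral coaster (543,180), blue dish (315,131) and brush pot (700,150).

```bash
cat > m.py <<'E'
from h import *
def rect(P): 
    (c,s,a)=cv2.minAreaRect((P[:,:2]*1000).astype(np.float32)); return np.round(c,1),np.round(s,1),round(a,1)
def seg(p,box,pad=4):
    C=cloud(p);l,t,r,b=[int(v) for v in box]
    sl=(slice(t-pad,b+pad),slice(l-pad,r+pad))
    return p["image"][sl],C[sl],sl
def poly(p,mask,sl,z):
    # contour of biggest comp -> world on plane z
    n,lab,st,_=cv2.connectedComponentsWithStats(mask.astype(np.uint8)); i=1+np.argmax(st[1:,4])
    v,u=np.nonzero(lab==i)
    # include pixel edges via contour at half px
    P=np.array([plane(p,(a+sl[1].start,b+sl[0].start),z) for a,b in zip(u,v)])
    return P
E
python3 - <<'E'
from m import *
import pickle
ps=pickle.load(open("p0.pkl","rb"))
for n,boxes in {"top":dict(coral_pot=[92,186,120,210],teal_pot=[173,182,205,209],bottle=[162,253,191,276],buffer=[76,250,128,285],coral_c=[388,245,423,284],teal_c=[383,187,413,222],sq=[303,180,340,210],tray=[298,259,367,296],dap=[249,224,272,244],brush=[483,222,550,264]),
 "scene":dict(coral_pot=[487,353,516,385],teal_pot=[405,324,429,351],bottle=[432,266,458,296],buffer=[488,295,547,324],coral_c=[234,201,263,227],teal_c=[208,246,242,272],sq=[267,274,305,311],tray=[287,208,348,252])}.items():
    p=ps[n];
    for k,b in boxes.items():
        I,C,sl=seg(p,b)
        hsv=cv2.cvtColor(I,cv2.COLOR_BGR2HSV).astype(int);H,S,V=hsv[...,0],hsv[...,1],hsv[...,2]
        z=C[...,2]
        m,zz={"coral_pot":((S>140)&((H<12)|(H>170)),.044),"teal_pot":((S>110)&(H>75)&(H<100),.044),
         "bottle":(((z>.03)),.048),"buffer":(z>.025,.036),
         "coral_c":((S>120)&((H<12)|(H>170)),.004),"teal_c":((S>120)&(H>75)&(H<100),.004),"sq":((S>100)&(H>12)&(H<35),.004),"tray":(V<50,.004),"dap":((S>50)&(H>95)&(H<125),.02),"brush":(z>.06,.085)}[k]
        if m.sum()<5: print(n,k,"few");continue
        P=poly(p,m,sl,zz); Q=C[m]
        print(n,k,len(P),"plane:",*rect(P),"mean",np.round(P[:,:2].mean(0)*1000,1),"| cloud:",np.round(np.median(Q,0)*1000,1),"zmax",np.round(np.percentile(Q[:,2],[5,95])*1000,1))
        if k in("buffer","bottle"):
            Q=C[z>(.030 if k=="buffer" else .06)]; 
            if len(Q)>3: print("   top pts",len(Q),*rect(Q),np.round(Q.mean(0)*1000,1))
E
```

```text
top coral_pot 410 plane: [599.6 293.5] [44.1 41.4] 89.6 mean [599.2 293.3] | cloud: [598.8 293.5  43.9] zmax [39.3 47.7]
top teal_pot few
top bottle 349 plane: [466.2 149.9] [37.4 33.5] 70.9 mean [466.1 150.1] | cloud: [464.6 147.1  48.9] zmax [38.3 77.6]
   top pts 110 [421.   41.8] [258.2  19.2] 67.3 [464.9 146.4  92.7]
top buffer 835 plane: [464. 296.] [31.4 97.2] 18.4 mean [464.1 296.3] | cloud: [463.7 295.6  36.2] zmax [31.4 39.7]
   top pts 808 [441.7 129.4] [433.7  65.1] 82.2 [463.2 292.3  49.4]
top coral_c 958 plane: [ 464.7 -298.8] [69.1 69.4] 43.8 mean [ 464.1 -298.3] | cloud: [ 464.  -298.6    2.4] zmax [-1.2  6.7]
top teal_c 904 plane: [ 590.1 -286.3] [69.2 67.9] 43.6 mean [ 589.9 -286.3] | cloud: [ 590.4 -286.7    2.3] zmax [-1.1  6.3]
top sq 893 plane: [ 604.6 -130.1] [60.9 62.1] 79.9 mean [ 604.7 -130.2] | cloud: [ 604.1 -129.6    4.2] zmax [0.7 7.9]
top tray 1527 plane: [ 439.3 -147.4] [119.9  56. ] 80.6 mean [ 439.3 -147.3] | cloud: [ 439.  -146.7    2.5] zmax [-0.9  6.6]
top dap 262 plane: [527.7  -6.4] [35.6 38. ] 89.8 mean [528.6  -6.4] | cloud: [530.2  -5.7  13.5
[... 571 characters left out ...]
4 117.8]
scene buffer 791 plane: [469.9 298.2] [37.5 97. ] 18.2 mean [469.3 297.4] | cloud: [468.8 296.8  36. ] zmax [27.7 38.8]
   top pts 722 [729.8 205.7] [ 89.7 644.1] 70.6 [470.9 296.7  40.5]
scene coral_c 637 plane: [ 464.9 -298.3] [70.1 70.6] 25.3 mean [ 465.8 -298.2] | cloud: [ 464.9 -298.5    2.6] zmax [-0.3  6.5]
scene teal_c 744 plane: [ 590.8 -286.3] [69.2 70.3] 25.5 mean [ 591.9 -285.8] | cloud: [ 591.6 -286.5    2.5] zmax [-0.4  6.1]
scene sq 872 plane: [ 605.9 -130. ] [63.5 64.2] 79.4 mean [ 606.5 -129.7] | cloud: [ 606.8 -129.4    4.4] zmax [1.4 7. ]
scene tray 1266 plane: [ 441.  -146.1] [125.4  62.7] 80.9 mean [ 441.9 -145.2] | cloud: [ 440.8 -144.8    2.6] zmax [-0.4  6.3]
```

```bash
python3 - <<'E'
from m import *
import pickle
ps=pickle.load(open("p0.pkl","rb"))
p=ps["top"]
I,C,sl=seg(p,[173,182,205,209]); 
hsv=cv2.cvtColor(I,cv2.COLOR_BGR2HSV).astype(int);z=C[...,2]
print(hsv[18,20]); m=(hsv[...,1]>70)&(hsv[...,0]>70)&(hsv[...,0]<110)
P=poly(p,m,sl,.044); print(len(P),*rect(P),np.round(np.median(C[m],0),4))
for k,uv in dict(coral=(109.7,199.4),teal=(191.3,195.7),bot=(178.6,264.8),buf=(107.3,266.7)).items(): print("top",k,plane(p,uv,.006)[:2])
for k,uv in dict(coral=(496.7,373.5),teal=(415.9,342.8),bot=(442.2,287.8),buf=(514.2,311.8)).items(): print("scene",k,plane(ps["scene"],uv,.006)[:2])
I=cv2.resize(p["image"][240:300,60:220],(800,300),interpolation=cv2.INTER_CUBIC)
cv2.imwrite("pics/bb.png",I)
E
```

```text
[ 89  86 137]
355 [602.  134.9] [39.2 39.9] 45.9 [0.6019 0.135  0.0439]
top coral [0.60142824 0.294719  ]
top teal [0.60783399 0.13257864]
top bot [0.46848896 0.15550337]
top buf [0.4663657  0.29486939]
scene coral [0.60036426 0.2951438 ]
scene teal [0.60420491 0.1403162 ]
scene bot [0.46627306 0.1499728 ]
scene buf [0.45896396 0.2968943 ]
```

View pics/bb.png

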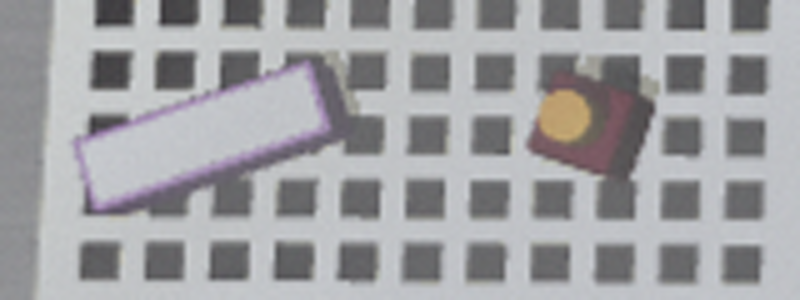

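```bash
python3 -m creep '[[1,12,45,0,0.1],[1,24,90,0,0.2],[1,36,135,0,0.3],[1,48,180,0,0.4],[1,60,225,0,0.5],[1,72,270,0,0.6],[1,84,315,0,0.7],[1,96,360,0,0.76]]'
```

```text
time_s: 3.0
tcp_pos: [0.3741, -0.1981, 0.242]
ee_rot: [[0.001, -0.94, 0.34], [-0.0, 0.34, 0.94], [-1.0, -0.001, 0.0]]
wrist_force: [1.4, -0.8, 0.2]
gripper_width: 0.999
```

```bash
python3 -m creep '[[1,12,45,0,0],[1,24,90,0,0],[1,36,135,-10,0],[1,48,180,-20,0],[1,60,225,-40,0],[1,72,270,-60,0],[1,84,312,-80,0],[1,92,348,-92,0]]'
python3 - <<'E'
from h import *
p=capture("wrist"); cv2.imwrite("pics/w1.png",p["image"]); print(p["eye"],sense()["tcp_pos"],sense()["joints"])
print(look_for(p,"polish_bottle"),mark_of(p,"polish_bottle"))
for d in mark_of(p,"polish_bottle"): print(plane(p,d["centre"],.006))
E
```

```text
time_s: 3.8
tcp_pos: [0.4661, 0.1521, 0.1487]
ee_rot: [[0.0, -0.941, 0.339], [-0.001, 0.339, 0.941], [-1.0, -0.001, -0.001]]
wrist_force: [-0.4, -0.9, -0.2]
gripper_width: 1.002
[0.43854466 0.07748241 0.29252481] [0.46762017 0.1556258  0.1474355 ] [ 37.362858    14.71963393 -25.47488843   0.07514987 -49.75647585
 -57.06480724]
[{'box': [294.3, 207.3, 344.7, 272.5], 'confidence': 0.59}] [{'centre': [318.0, 227.3], 'confidence': 0.66}]
[0.46733678 0.15221023 0.006     ]
```

View pics/w1.png

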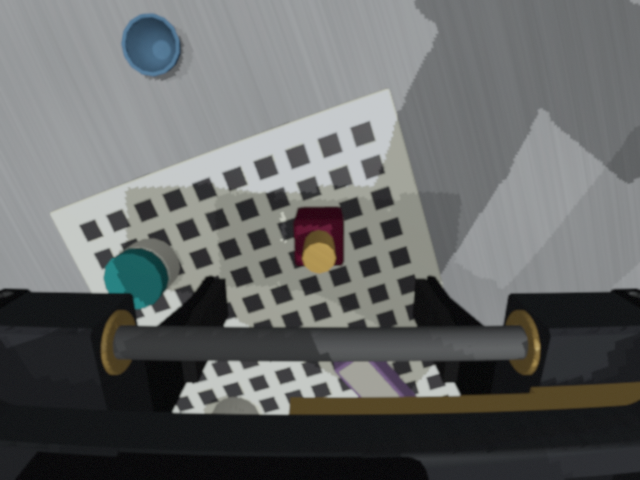

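The wrist view shows the bottle at (318,235), its sides square to the jaws, which lie left and right of it. The teal pot is at (137,275). The bottle's base comes out near (467,152) mm, which agrees with the top view.

```bash
python3 -m creep '[[1,0,-4,-10,0],[1,0,-4,-20,0],[1,0,-4,-30,0],[1,0,-4,-40,0],[1,0,-4,-50,0],[1,0,-4,-55,0],[1,0,-4,-55,0],[1,0,-4,-55,0]]'; python3 - <<'E'
from m import *
s=sense();print(s["tcp_pos"],s["joint_velocities"])
p=capture("wrist"); cv2.imwrite("pics/w2.png",p["image"])
print(np.degrees(np.arctan2(s["ee_rot"][1,1],s["ee_rot"][0,1])))
for f in (mark_of,look_for): print(f(p,"polish_bottle"))
for d in mark_of(p,"polish_bottle"): print(plane(p,d["centre"],.006))
C=cloud(p); hsv=cv2.cvtColor(p["image"],cv2.COLOR_BGR2HSV).astype(int)
m=(abs(C[...,2]-.048)<.006)&(np.hypot(C[...,0]-.467,C[...,1]-.151)<.04)
Q=C[m];print(len(Q),rect(Q),Q.mean(0))
m=(abs(C[...,2]-.076)<.006)&(np.hypot(C[...,0]-.467,C[...,1]-.151)<.04)
Q=C[m];print(len(Q),rect(Q),Q.mean(0)) if m.sum()>3 else 0
E
```

```text
time_s: 4.8
tcp_pos: [0.4661, 0.1466, 0.0946]
ee_rot: [[0.0, -0.941, 0.338], [-0.001, 0.338, 0.941], [-1.0, -0.001, -0.001]]
wrist_force: [0.8, -0.3, 0.1]
gripper_width: 0.998
[0.46610195 0.14660211 0.09458006] [-0.01093929 -0.53486282  0.43860947  0.02759735 -0.02696459  0.04284833]
160.21951493362798
[{'centre': [320.5, 257.8], 'confidence': 0.83}]
[{'box': [288.6, 233.2, 351.7, 327.6], 'confidence': 0.58}]
[0.46731781 0.15226948 0.006     ]
2301 (array([466.1, 151.3]), array([33.9, 33.9]), 70.6) [0.46416705 0.14582026 0.04808786]
1422 (array([466.2, 151.7]), array([19.8, 19.2]), 56.9) [0.46584172 0.15057403 0.07603519]
```

View pics/w2.png

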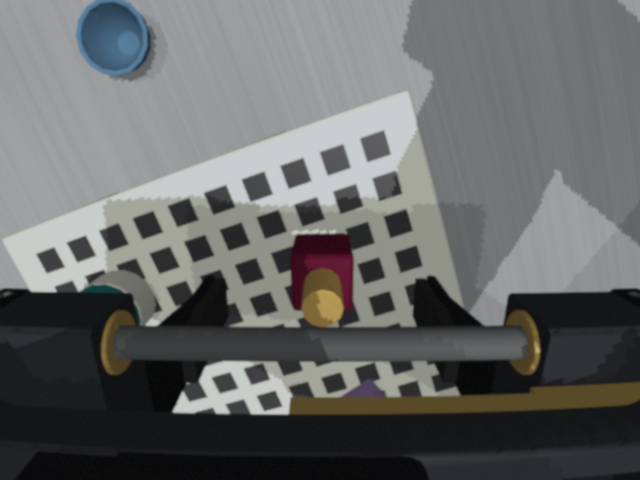

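The bottle shows at (321,275). Its body top fits a 33.9 mm square centred at (466.2,151.5) mm, yaw 70.6°, at z = 48 mm, exactly as specified.

```bash
python3 -m creep '[[1,0,5,0,0],[1,0,5,-15,0],[1,0,5,-30,0],[1,0,5,-45,0],[1,0,5,-55,0],[1,0,5,-60,0],[1,0,5,-60,0],[1,0,5,-60,0]]'; python3 -m creep '[[0.3,0,0,0,0],[0.3,0,0,0,0],[0.3,0,0,0,0],[0.3,0,0,0,0],[0.3,0,0,0,0],[0.3,0,0,0,0],[0.3,0,0,0,0],[0.3,0,0,0,0]]'
```

```text
time_s: 5.8
tcp_pos: [0.4665, 0.152, 0.0354]
ee_rot: [[0.002, -0.941, 0.338], [-0.0, 0.338, 0.941], [-1.0, -0.002, 0.001]]
wrist_force: [0.6, -0.4, 0.7]
gripper_width: 0.997
time_s: 6.6
tcp_pos: [0.4665, 0.1519, 0.0354]
ee_rot: [[0.002, -0.941, 0.338], [-0.0, 0.338, 0.941], [-1.0, -0.002, 0.0]]
wrist_force: [0.5, -1.1, -0.2]
gripper_width: 0.392
```

```bash
python3 -m creep '[[0,0,0,0,0],[0,0,0,4,0],[0,0,0,14,0],[0,0,0,29,0],[0,0,0,44,0],[0,0,0,59,0],[0,0,0,70,0],[0,0,0,75,0]]'; python3 -m creep '[[0,9,-18,0,0],[0,26,-53,0,0.03],[0,46,-93,0,0.06],[0,67,-135,0,0.09],[0,88,-178,0,0.12],[0,107,-217,0,0.15],[0,122,-248,0,0.17],[0,131,-267,0,0.17]]'
```

```text
time_s: 7.4
tcp_pos: [0.467, 0.1523, 0.1119]
ee_rot: [[0.004, -0.941, 0.338], [0.001, 0.338, 0.941], [-1.0, -0.003, 0.003]]
wrist_force: [0.0, 0.1, -1.6]
gripper_width: 0.389
time_s: 8.2
tcp_pos: [0.5984, -0.1173, 0.1112]
ee_rot: [[0.003, -0.984, 0.176], [0.002, 0.176, 0.984], [-1.0, -0.002, 0.002]]
wrist_force: [-0.1, -0.3, -1.1]
gripper_width: 0.388
```

```bash
python3 -m creep '[[0,6,-12,0,0],[0,8,-15,0,0],[0,8,-15,0,0],[0,8,-15,0,0],[0,8,-15,0,0],[0,8,-15,0,0],[0,8,-15,0,0],[0,8,-15,0,0]]'; python3 - <<'E'
from m import *
s=sense();print(s["tcp_pos"],s["gripper_width"],np.degrees(np.arctan2(s["ee_rot"][1,1],s["ee_rot"][0,1])))
p=capture("wrist"); cv2.imwrite("pics/w3.png",p["image"])
print(mark_of(p,"square_dish"))
for d in mark_of(p,"square_dish"): print(plane(p,d["centre"],.0))
hsv=cv2.cvtColor(p["image"],cv2.COLOR_BGR2HSV).astype(int);C=cloud(p)
m=(hsv[...,1]>100)&(hsv[...,0]>12)&(hsv[...,0]<35)&(C[...,2]<.015)
Q=C[m];print(len(Q),rect(Q),np.median(Q,0))
E
```

```text
time_s: 9.0
tcp_pos: [0.6064, -0.1319, 0.1113]
ee_rot: [[0.003, -0.984, 0.176], [0.002, 0.176, 0.984], [-1.0, -0.002, 0.002]]
wrist_force: [-0.0, -0.6, -1.3]
gripper_width: 0.39
[ 0.606396   -0.13191439  0.11129947] 0.39021004679445515 169.87952961974003
[{'centre': [322.9, 238.8], 'confidence': 0.76}]
[ 0.60421203 -0.1310124   0.        ]
5789 (array([ 604.6, -132.6]), array([57.3, 61.6]), 79.8) [ 0.60293742 -0.13933714  0.00474217]
```

View pics/w3.png

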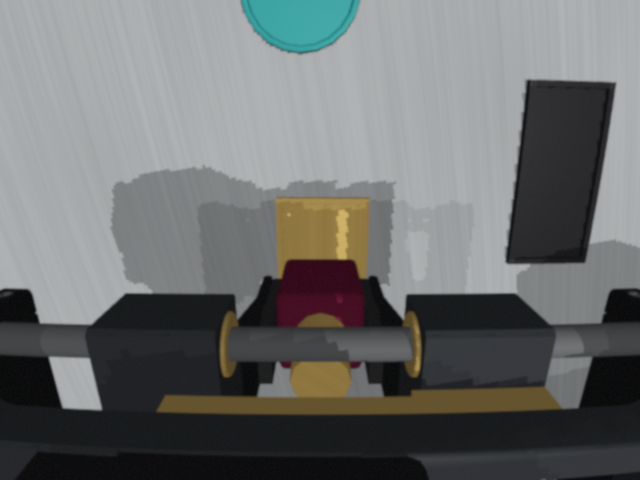

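The dish shows at (323,240), square under the bottle at (320,300), and measures about (605,−130) mm. Now I lower.

```bash
python3 -m creep '[[0,-1,1,-10,0],[0,-1,1,-25,0],[0,-1,1,-42,0],[0,-1,1,-57,0],[0,-1,1,-67,0],[0,-1,1,-73,0],[0,-1,1,-76,0],[0,-1,1,-76,0]]';  python3 -m creep '[[0,0,0,-1,0],[0,0,0,-1,0],[0,0,0,-2,0],[0,0,0,-3,0],[0,0,0,-4,0],[0,0,0,-4,0],[0,0,0,-4,0],[0,0,0,-4,0]]'
```

```text
time_s: 9.95
tcp_pos: [0.6055, -0.1312, 0.0351]
ee_rot: [[0.003, -0.984, 0.176], [0.002, 0.176, 0.984], [-1.0, -0.002, 0.002]]
wrist_force: [-1.0, 0.7, -1.8]
gripper_width: 0.388
time_s: 10.75
tcp_pos: [0.6058, -0.1312, 0.0334]
ee_rot: [[0.004, -0.984, 0.175], [0.001, 0.175, 0.984], [-1.0, -0.003, 0.002]]
wrist_force: [-3.0, 1.3, 8.5]
gripper_width: 0.389
```

```bash
python3 - <<'E'
from m import *
p=capture("wrist"); cv2.imwrite("pics/w4.png",p["image"])
C=cloud(p); 
for lo,hi in((.035,.055),(.06,.085)):
    m=(C[...,2]>lo)&(C[...,2]<hi)&(np.hypot(C[...,0]-.6055,C[...,1]+.131)<.022)
    Q=C[m];print(len(Q),rect(Q),np.percentile(Q[:,2],[10,50,90]))
p=capture("scene");cv2.imwrite("pics/s4.png",cv2.resize(p["image"][220:340,210:370],(800,600),interpolation=cv2.INTER_CUBIC))
E
```

```text
4191 (array([ 605. , -131.7]), array([34.2, 39.7]), 81.4) [0.03974278 0.0461385  0.04932822]
2917 (array([ 605.5, -130.1]), array([17.6, 43.7]), 79.9) [0.06400484 0.07429955 0.07531904]
```

View pics/w4.png

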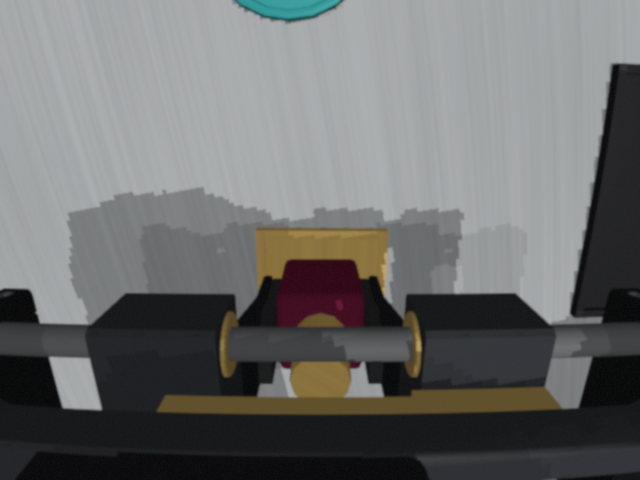

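View pics/s4.png

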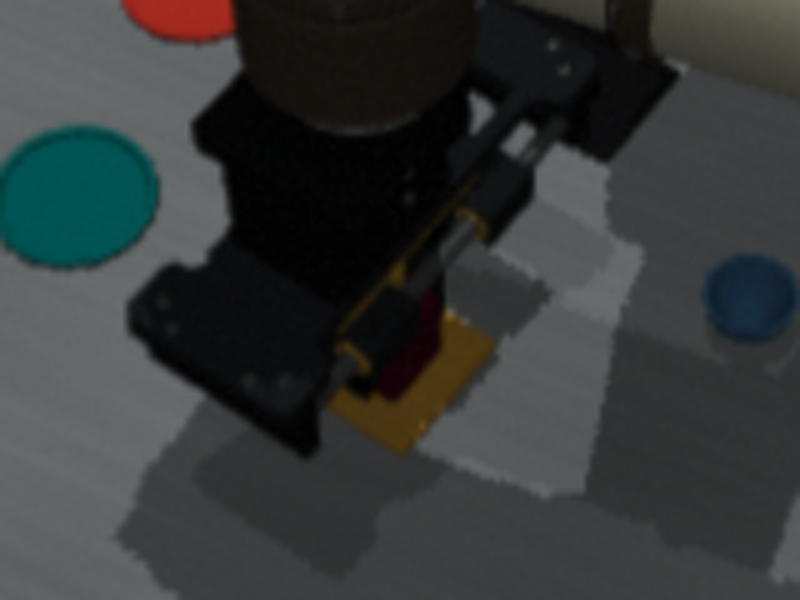

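```bash
python3 - <<'E'
from m import *
p=capture("wrist")
C=cloud(p); hsv=cv2.cvtColor(p["image"],cv2.COLOR_BGR2HSV).astype(int);H,S,V=[hsv[...,i] for i in range(3)]
for n,rc in dict(cap=(372,395,298,345),capup=(318,326,305,335),bodytop=(292,312,282,355),front=(264,284,288,352),dish=(235,255,265,380)).items():
    sl=(slice(rc[0],rc[1]),slice(rc[2],rc[3])); Q=C[sl].reshape(-1,3)
    A=np.c_[Q[:,:2]-Q[:,:2].mean(0),np.ones(len(Q))]; c,_,_,_=np.linalg.lstsq(A,Q[:,2],rcond=None)
    print(n,np.round(Q.mean(0),4),"z pct",np.round(np.percentile(Q[:,2],[5,50,95]),4),"grad",np.round(c,3))
print(np.round(C[255:400:5,320]*1000,1))
s=sense();print(s["tcp_pos"],s["wrist_force"],s["moment"])
E
```

```text
cap [ 0.6049 -0.1305  0.0748] z pct [0.0737 0.0746 0.0754] grad [-0.161 -0.92   0.075]
capup [ 0.6038 -0.1401  0.0528] z pct [0.0494 0.0523 0.0554] grad [-0.307 -1.732  0.053]
bodytop [ 0.6036 -0.1448  0.0461] z pct [0.044  0.0462 0.0473] grad [-0.111 -0.633  0.046]
front [ 0.6025 -0.1478  0.0261] z pct [0.0152 0.026  0.0352] grad [-0.422 -2.364  0.026]
dish [ 0.6005 -0.1535  0.0054] z pct [0.0037 0.0047 0.0061] grad [-0.304 -1.721  0.005]
[[ 602.3 -148.4    4.9]
 [ 602.4 -147.7    9.8]
 [ 602.5 -147.4   15.4]
 [ 602.4 -147.5   21.7]
 [ 602.4 -147.4   27. ]
 [ 602.4 -147.3   32. ]
 [ 602.4 -147.1   36.6]
 [ 602.3 -147.5   41.9]
 [ 602.3 -147.5   46.3]
 [ 602.7 -145.5   46.5]
 [ 603.1 -143.3   46.1]
 [ 603.4 -141.3   46.3]
 [ 603.6 -140.2   48.2]
 [ 603.6 -140.4   52.3]
 [ 603.6 -140.2   55.6]
 [ 599.2 -164.2   99.8]
 [ 599.3 -163.5  100.8]
 [ 599.5 -162.5  101.3]
 [ 599.7 -161.3  101.3]
 [ 599.8 -160.6  102.2]
 [ 600.1 -159.1  102. ]
 [ 600.3 -158.   102.3]
 [ 604.  -137.4   75. ]
 [ 604.5 -134.9   74.1]
 [ 604.7 -133.6   74.8]
 [ 605.1 -131.1   74. ]
 [ 605.4 -129.9   74.9]
 [ 605.7 -128.    75. ]
 [ 606.  -126.3   75.3]]
[ 0.6058248  -0.13118275  0.03333886] [-2.46378236  1.85862248  9.99606186] [0.50865318 1.15663025 0.03269557]
```

Depth shows the bottle upright, body top at 46.3 mm. The dish floor reads 4.3–4.9 mm in every camera, so the bottle is standing on the floor. Now release.

```bash
python3 -m creep '[[0,0,0,0,0],[0,0,0,0,0],[0.45,0,0,0,0],[0.55,0,0,0,0],[0.8,0,0,0,0],[0.9,0,0,0,0],[0.9,0,0,0,0],[0.9,0,0,0,0]]';  python3 -m creep '[[0.9,0,0,3,0],[0.9,0,0,10,0],[0.9,0,0,22,0],[0.9,0,0,38,0],[0.9,0,0,58,0],[0.9,0,0,78,0],[0.9,0,0,96,0],[0.9,0,0,100,0]]'; python3 - <<'E'
from m import *
for n in("wrist","top"):
    p=capture(n)
    C=cloud(p)
    print(n,mark_of(p,"polish_bottle"),mark_of(p,"square_dish"))
    for lo,hi in((.040,.052),(.065,.085),(-.005,.01)):
        m=(C[...,2]>lo)&(C[...,2]<hi)&(np.hypot(C[...,0]-.6055,C[...,1]+.131)<(.03 if lo>0 else .026))
        Q=C[m];print(len(Q),rect(Q),np.percentile(Q[:,2],[10,50,90])) if m.sum()>5 else print("few")
    cv2.imwrite(f"pics/{n}5.png",p["image"])
print(sense()["tcp_pos"])
E
```

```text
time_s: 11.7
tcp_pos: [0.6059, -0.1312, 0.0333]
ee_rot: [[0.004, -0.985, 0.175], [0.001, 0.175, 0.985], [-1.0, -0.003, 0.002]]
wrist_force: [-0.0, -0.5, 0.3]
gripper_width: 0.819
time_s: 12.5
tcp_pos: [0.6075, -0.1313, 0.1371]
ee_rot: [[0.01, -0.985, 0.175], [0.001, 0.175, 0.985], [-1.0, -0.01, 0.003]]
wrist_force: [0.3, -0.0, 0.3]
gripper_width: 0.897
wrist [{'centre': [325.3, 229.8], 'confidence': 0.82}] []
1603 (array([ 605.1, -131.6]), array([33.2, 33.9]), 80.7) [0.04430732 0.04623517 0.04732752]
999 (array([ 605.1, -131.1]), array([19.2, 19.4]), 33.9) [0.070525   0.07435648 0.07521605]
1119 (array([ 605. , -135.7]), array([41.9, 51.7]), 81.9) [0.0036997  0.00454704 0.00552867]
top [{'centre': [319.6, 193.5], 'confidence': 0.72}, {'centre': [108.4, 264.9], 'confidence': 0.68}, {'centre': [500.5, 247.2], 'confidence': 0.51}] [{'centre': [317.9, 197.4], 'confidence': 0.52}]
125 (array([ 609., -131.]), array([34.1, 27.7]), 79.1) [0.04279667 0.04561199 0.04836978]
92 (array([ 605. , -130.3]), array([18.9, 19.2]), 64.0) [0.07033733 0.07390414 0.07628225]
36 (array([ 613.2, -134.1]), array([44. , 18.3]), 81.0) [0.00080296 0.00359024 0.00638039]
[ 0.60515326 -0.13117613  0.1321718 ]
```

View pics/wrist5.png

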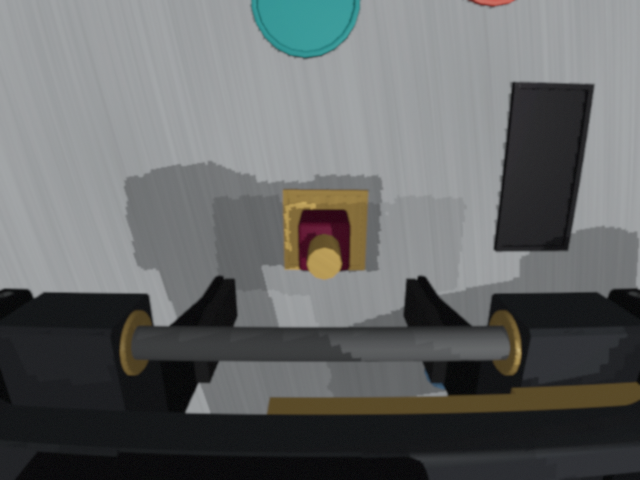

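The bottle stands upright in the brass dish at (325,240), released. The dish's centre is (605,−130) mm and the bottle's is (605,−131). Next is the buffer.

```bash
python3 -m creep '[[0.9,-8,25,0,0.06],[0.9,-22,67,0,0.13],[0.9,-37,112,0,0.2],[0.9,-52,157,0,0.27],[0.9,-67,202,0,0.34],[0.9,-82,247,0,0.41],[0.9,-97,292,0,0.47],[0.9,-110,332,0,0.5]]';  python3 -m creep '[[0.9,-15,45,0,0],[0.9,-24,71,0,0],[0.9,-30,88,-10,0],[0.9,-31,91,-20,0],[0.9,-31,91,-35,0],[0.9,-31,91,-40,0],[0.9,-31,91,-40,0],[0.9,-31,91,-40,0]]'; python3 - <<'E'
from m import *
p=capture("wrist"); C=cloud(p)
s=sense();print(s["tcp_pos"],np.degrees(np.arctan2(s["ee_rot"][1,1],s["ee_rot"][0,1])))
m=(C[...,2]>.026)&(C[...,2]<.045)&(abs(C[...,0]-.464)<.04)&(abs(C[...,1]-.296)<.06)
Q=C[m];print(len(Q),rect(Q),np.percentile(Q[:,2],[10,50,90]))
cv2.imwrite(f"pics/w6.png",p["image"])
E
```

```text
time_s: 13.6
tcp_pos: [0.4939, 0.2026, 0.1315]
ee_rot: [[-0.001, -0.947, -0.32], [0.001, -0.32, 0.947], [-1.0, 0.0, 0.001]]
wrist_force: [0.8, 0.6, -0.7]
gripper_width: 0.9
time_s: 14.4
tcp_pos: [0.4633, 0.2931, 0.0916]
ee_rot: [[-0.0, -0.948, -0.32], [0.001, -0.32, 0.948], [-1.0, 0.0, 0.001]]
wrist_force: [-0.7, 0.1, 0.1]
gripper_width: 0.901
[0.46343259 0.29335977 0.09192592] -161.34912655825187
7381 (array([466. , 291.4]), array([30.1, 80.6]), 18.9) [0.03567719 0.03673515 0.0375663 ]
```

View pics/w6.png

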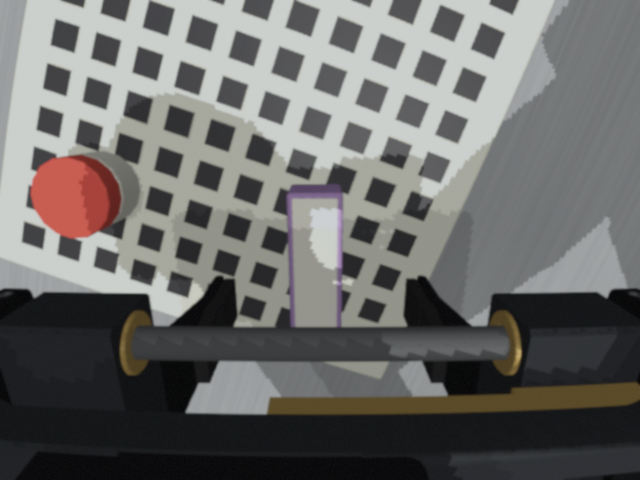

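The buffer shows at (315,255), in line with the jaws: 30.1 mm wide and yaw 18.9°. The grasp centre is about (464,297) mm. The coral pot at (77,196) is clear of the fingers.

```bash
python3 -m creep '[[0.9,1,4,-5,0],[0.9,1,4,-17,0],[0.9,1,4,-32,0],[0.9,1,4,-46,0],[0.9,1,4,-56,0],[0.9,1,4,-61,0],[0.9,1,4,-61,0],[0.9,1,4,-61,0]]'; python3 -m creep '[[0.3,0,0,0,0],[0.3,0,0,0,0],[0.2,0,0,0,0],[0,0,0,0,0],[0,0,0,0,0],[0,0,0,0,0],[0,0,0,0,0],[0,0,0,0,0]]'; python3 -m creep '[[0,0,0,2,0],[0,0,0,8,0],[0,0,0,18,0],[0,0,0,31,0],[0,0,0,44,0],[0,0,0,57,0],[0,0,0,66,0],[0,0,0,70,0]]'
```

```text
time_s: 15.25
tcp_pos: [0.4647, 0.2976, 0.0311]
ee_rot: [[0.001, -0.947, -0.32], [0.002, -0.32, 0.947], [-1.0, -0.001, 0.001]]
wrist_force: [-0.3, 0.5, 0.6]
gripper_width: 0.906
time_s: 16.05
tcp_pos: [0.4647, 0.2976, 0.0312]
ee_rot: [[0.001, -0.947, -0.32], [0.002, -0.32, 0.947], [-1.0, -0.001, 0.001]]
wrist_force: [0.3, 0.2, 0.1]
gripper_width: 0.345
time_s: 16.85
tcp_pos: [0.4651, 0.2981, 0.103]
ee_rot: [[0.002, -0.947, -0.32], [0.004, -0.32, 0.947], [-1.0, -0.004, 0.003]]
wrist_force: [0.5, -0.1, -0.6]
gripper_width: 0.344
```

```bash
python3 -m creep '[[0,-1,-20,0,-0.04],[0,-3,-55,0,-0.1],[0,-6,-100,0,-0.17],[0,-8,-145,0,-0.24],[0,-11,-190,0,-0.31],[0,-13,-235,0,-0.38],[0,-16,-280,0,-0.45],[0,-18,-325,0,-0.49]]'; python3 -m creep '[[0,-2,-42,0,0],[0,-4,-76,0,0],[0,-5,-100,0,0],[0,-6,-114,0,0],[0,-7,-120,0,0],[0,-7,-120,0,0],[0,-7,-120,0,0],[0,-7,-120,0,0]]'; python3 - <<'E'
from m import *
p=capture("wrist"); C=cloud(p)
s=sense();print(s["tcp_pos"],s["gripper_width"],np.degrees(np.arctan2(s["ee_rot"][1,1],s["ee_rot"][0,1])))
print(look_for(p,"long_tray"),mark_of(p,"long_tray"))
for d in mark_of(p,"long_tray"): print(plane(p,d["centre"],.0))
cv2.imwrite(f"pics/w7.png",p["image"])
m=(C[...,2]>.07)&(C[...,2]<.12)&(abs(C[...,0]-.44)<.06)&(abs(C[...,1]+.147)<.07)
m[300:]=0
Q=C[m];print(len(Q),rect(Q),np.percentile(Q[:,2],[10,50,90]))
E
```

```text
time_s: 17.65
tcp_pos: [0.4455, -0.0293, 0.1028]
ee_rot: [[0.003, -0.986, 0.167], [0.002, 0.167, 0.986], [-1.0, -0.002, 0.002]]
wrist_force: [0.8, 0.2, -0.0]
gripper_width: 0.345
time_s: 18.45
tcp_pos: [0.4384, -0.1487, 0.1027]
ee_rot: [[0.003, -0.986, 0.166], [0.002, 0.166, 0.986], [-1.0, -0.002, 0.002]]
wrist_force: [-0.7, -0.4, -0.2]
gripper_width: 0.339
[ 0.43858417 -0.14866388  0.10278996] 0.3448052342382018 170.465909035458
[{'box': [268.1, 151.9, 364.3, 280.2], 'confidence': 0.77}] [{'centre': [229.6, 8.8], 'confidence': 0.52}]
[ 0.4665575  -0.29818452  0.        ]
8589 (array([ 433.3, -176.2]), array([37.9, 47.6]), 80.8) [0.09573683 0.1080897  0.10903142]
```

View pics/w7.png

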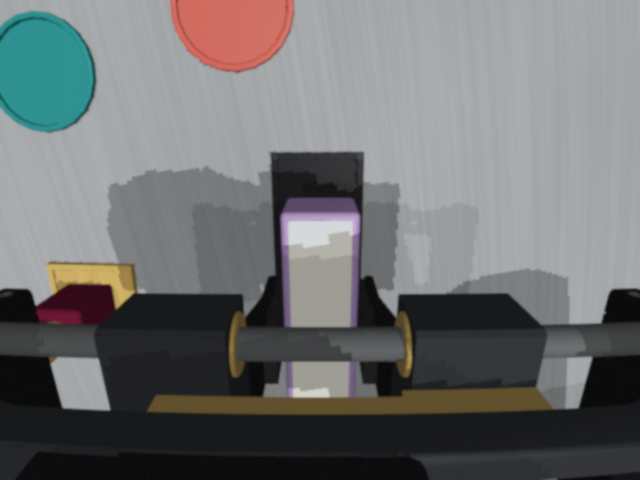

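```bash
python3 - <<'E'
from h import *
import math
p=capture("wrist");s=sense()["tcp_pos"]
u=np.array([-math.sin(math.radians(9.4)),-math.cos(math.radians(9.4))]);w=np.array([u[1],-u[0]])
for n,uv,z in(("buf end",(320,214),.107),("tray end",(318,153),.005),("tray L",(273,185),.005),("tray R",(363,185),.005)):
    P=plane(p,uv,z)[:2]; d=P-s[:2]; print(n,P,"along",d@u,"across",d@w)
E
```

```text
buf end [ 0.43051902 -0.19368582] along 0.0455131794320342 across 0.0006791063648454278
tray end [ 0.42972282 -0.20749355] along 0.059265542137161106 across -0.0007905443848107329
tray L [ 0.46113881 -0.19254019] along 0.03938192540668405 across -0.029342412377885214
tray R [ 0.40496991 -0.18315027] along 0.03929193283697835 across 0.027605878056871223
```

The buffer at (320,300) lies over the tray (318,215). Along the tray its centre matches to 0.2 mm, and across it is under 1 mm off. Now I lower.

```bash
python3 -m creep '[[0,1,0,-6,0],[0,1,0,-20,0],[0,1,0,-36,0],[0,1,0,-51,0],[0,1,0,-62,0],[0,1,0,-69,0],[0,1,0,-72,0],[0,1,0,-72,0]]'; python3 -m creep '[[0,0,0,-1,0],[0,0,0,-2,0],[0,0,0,-3,0],[0,0,0,-4,0],[0,0,0,-5,0],[0,0,0,-5,0],[0,0,0,-5,0],[0,0,0,-5,0]]'
```

```text
time_s: 19.5
tcp_pos: [0.4397, -0.1489, 0.0306]
ee_rot: [[0.002, -0.986, 0.166], [0.002, 0.166, 0.986], [-1.0, -0.002, 0.002]]
wrist_force: [1.0, 0.4, -0.3]
gripper_width: 0.339
time_s: 20.3
tcp_pos: [0.4399, -0.1489, 0.0271]
ee_rot: [[0.003, -0.986, 0.165], [0.002, 0.165, 0.986], [-1.0, -0.003, 0.002]]
wrist_force: [-3.2, 2.1, 12.5]
gripper_width: 0.346
```

```bash
python3 -m creep '[[0,0,0,0,0],[0,0,0,0,0],[0.4,0,0,0,0],[0.5,0,0,0,0],[0.7,0,0,0,0],[0.7,0,0,0,0],[0.7,0,0,0,0],[0.7,0,0,0,0]]';  python3 -m creep '[[0.7,0,0,3,0],[0.7,0,0,10,0],[0.7,0,0,22,0],[0.7,0,0,38,0],[0.7,0,0,58,0],[0.7,0,0,78,0],[0.7,0,0,92,0],[0.7,0,0,96,0]]'; python3 - <<'E'
from m import *
import pickle
p=capture("wrist"); C=cloud(p)
s=sense();print(s["tcp_pos"],s["gripper_width"],np.degrees(np.arctan2(s["ee_rot"][1,1],s["ee_rot"][0,1])))
cv2.imwrite(f"pics/w8.png",p["image"])
m=(C[...,2]>.022)&(C[...,2]<.04)&(abs(C[...,0]-.44)<.04)&(abs(C[...,1]+.147)<.07)
Q=C[m];print(len(Q),rect(Q),np.percentile(Q[:,2],[10,50,90]))
ps=pickle.load(open("p0.pkl","rb"))
for n,p in ps.items():
    C=cloud(p)
    for k,c,R in(("sq",(.605,-.130),0),("coral",(.4645,-.2985),1),("teal",(.590,-.2863),1),("tray",(.44,-.147),2)):
        d=C[...,:2]-np.array(c);a=np.radians(-9.5); L=np.stack([d@[np.cos(a),np.sin(a)],d@[-np.sin(a),np.cos(a)]],-1)
        r=np.hypot(d[...,0],d[...,1]) if R==1 else (np.abs(L).max(-1) if R==0 else np.maximum(abs(L[...,0]),abs(L[...,1])-.0325))
        e={0:.027,1:.032,2:.025}[R]
        g=lambda lo,hi:np.round(1000*C[...,2][(r>lo)&(r<hi)].mean(),2)
        print(n,k,"floor",g(0,e-.004),"rim",g(e+.001,e+.003),"table",g(e+.008,e+.016))
E
```

```text
time_s: 21.1
tcp_pos: [0.4399, -0.1489, 0.0271]
ee_rot: [[0.003, -0.986, 0.165], [0.002, 0.165, 0.986], [-1.0, -0.003, 0.002]]
wrist_force: [-0.3, -0.2, -0.2]
gripper_width: 0.681
time_s: 21.9
tcp_pos: [0.4409, -0.1489, 0.1252]
ee_rot: [[0.007, -0.986, 0.165], [0.001, 0.165, 0.986], [-1.0, -0.007, 0.003]]
wrist_force: [-0.3, -0.5, 0.0]
gripper_width: 0.701
[ 0.44065333 -0.14892096  0.12479231] 0.7010086055489152 170.49950835884363
6394 (array([ 439.3, -147.8]), array([95.5, 30.2]), 80.8) [0.03170149 0.03271126 0.03359422]
scene sq floor 4.09 rim 5.19 table 0.09
scene coral floor 2.19 rim 4.31 table 0.28
scene teal floor 2.14 rim 3.82 table 0.19
scene tray floor 2.15 rim 4.57 table 0.18
top sq floor 4.01 rim 5.22 table -0.06
top coral floor 2.12 rim 4.81 table 0.11
top teal floor 1.93 rim 4.49 table -0.09
top tray floor 2.16 rim 5.15 table 0.2
```

View pics/w8.png

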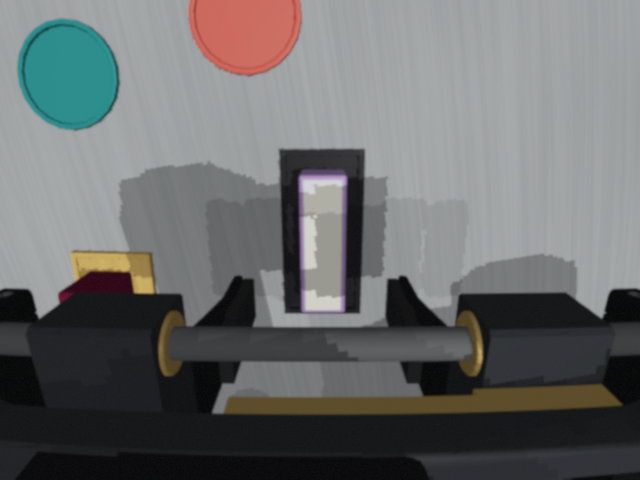

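The buffer lies in the tray at (323,240): centre (439.3,−147.8) mm, yaw 80.8°, in line to 0.2°. The brass dish's floor measured about 4 mm rather than 2 mm in both cameras, so I'll look at it closely.

```bash
python3 - <<'E'
from m import *
import pickle
ps=pickle.load(open("p0.pkl","rb"))
a=cv2.resize(ps["top"]["image"][170:220,295:350],(400,364),interpolation=cv2.INTER_NEAREST)
b=cv2.resize(ps["scene"]["image"][265:320,258:313],(400,364),interpolation=cv2.INTER_NEAREST)
cv2.imwrite("pics/dish.png",np.hstack([a,b]))
w=cv2.imread("pics/w3.png")[180:290,240:400]; w5=cv2.imread("pics/wrist5.png")[170:290,260:400]
cv2.imwrite("pics/dishw.png",np.hstack([cv2.resize(w,(400,275),interpolation=cv2.INTER_CUBIC),cv2.resize(w5,(400,275),interpolation=cv2.INTER_CUBIC)]))
# profile across dish
for n,p in ps.items():
    C=cloud(p); d=C[...,:2]-np.array((.605,-.130));a=np.radians(-9.5); L=np.stack([d@[np.cos(a),np.sin(a)],d@[-np.sin(a),np.cos(a)]],-1)*1000
    for ax in(0,1):
        o=L[...,1-ax]; x=L[...,ax]; print(n,"xy"[ax],[float(np.round(1000*C[...,2][(abs(o)<22)&(x>=t)&(x<t+3)].mean(),1)) for t in range(-42,42,3)])
E
```

```text
scene x [0.5, -0.6, 0.3, 2.7, 5.5, 4.7, 3.8, 4.2, 3.8, 4.2, 4.3, 4.0, 4.0, 3.7, 3.6, 4.3, 3.8, 4.1, 4.3, 4.5, 4.4, 4.0, 3.9, 5.1, 3.4, 0.0, -0.3, 0.0]
scene y [0.4, 0.5, 0.6, 3.0, 5.0, 4.4, 4.1, 4.1, 4.2, 4.2, 4.2, 4.1, 4.4, 4.0, 4.0, 3.9, 3.8, 4.1, 4.0, 3.7, 4.3, 4.2, 4.4, 5.4, 2.8, 0.5, 0.5, -0.2]
top x [-0.3, -0.1, -0.6, 1.8, 5.2, 4.2, 4.5, 3.5, 4.1, 3.7, 4.7, 3.8, 3.9, 3.8, 3.9, 3.5, 4.7, 4.0, 4.1, 4.0, 3.7, 3.5, 3.8, 4.6, 2.9, 0.5, -0.5, -0.7]
top y [0.1, 0.3, -0.5, 0.3, 4.7, 3.7, 4.3, 4.0, 3.8, 3.7, 3.5, 4.2, 4.0, 3.7, 4.1, 3.9, 4.0, 3.5, 4.7, 4.5, 4.1, 4.5, 3.9, 4.9, 2.7, -0.1, 0.2, -0.2]
```

View pics/dish.png

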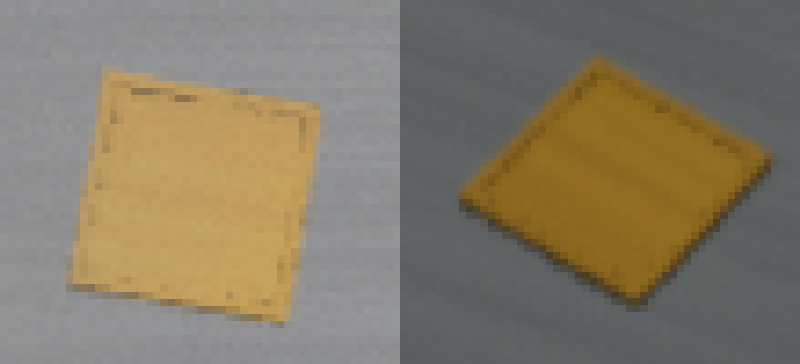

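View pics/dishw.png

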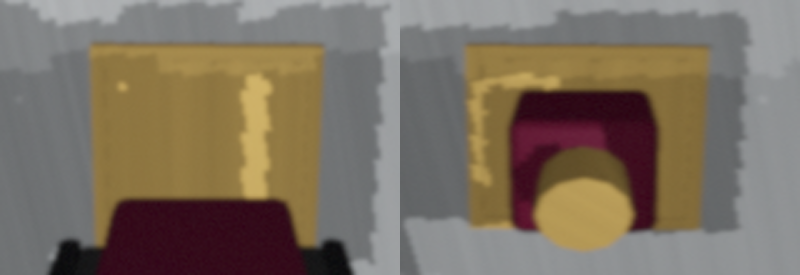

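The dish floor is a uniform 4 mm or so, with the rim at 5 mm. It looks like a property of the dish and nothing loose shows, so the bottle is on the floor. Next is the coral pot.

```bash
python3 -m creep '[[0.9,8,23,0,0],[0.9,23,64,0,0],[0.9,39,107,0,0],[0.9,55,150,0,0],[0.9,71,193,0,0],[0.9,87,236,0,0],[0.9,103,279,0,0],[0.9,118,320,0,0]]';  python3 -m creep '[[0.9,16,45,0,0],[0.9,29,82,0,0],[0.9,38,108,-5,0],[0.9,42,119,-12,0],[0.9,43,121,-20,0],[0.9,43,121,-24,0],[0.9,43,121,-24,0],[0.9,43,121,-24,0]]'; cat > pot.py <<'E'
from m import *
import sys
n=sys.argv[1]; x,y=float(sys.argv[2]),float(sys.argv[3])
p=capture("wrist"); C=cloud(p)
s=sense();print(s["tcp_pos"],np.degrees(np.arctan2(s["ee_rot"][1,1],s["ee_rot"][0,1])),s["gripper_width"])
m=(C[...,2]>.036)&(C[...,2]<.052)&(np.hypot(C[...,0]-x,C[...,1]-y)<.045)
Q=C[m];print(len(Q),rect(Q),np.percentile(Q[:,2],[10,50,90])) if m.sum()>5 else 0
if m.sum()>5: print(cv2.minEnclosingCircle((Q[:,:2]*1000).astype(np.float32)))
for d in mark_of(p,n): print(d,plane(p,d["centre"],.006))
cv2.imwrite(f"pics/{sys.argv[4]}.png",p["image"])
E
python3 pot.py coral_pot .6015 .2943 w9
```

```text
time_s: 22.75
tcp_pos: [0.5586, 0.1729, 0.1238]
ee_rot: [[0.005, -0.986, 0.165], [0.001, 0.165, 0.986], [-1.0, -0.005, 0.002]]
wrist_force: [1.2, 0.6, -0.1]
gripper_width: 0.898
time_s: 23.55
tcp_pos: [0.6014, 0.2926, 0.1]
ee_rot: [[0.005, -0.986, 0.166], [0.0, 0.166, 0.986], [-1.0, -0.005, 0.001]]
wrist_force: [-0.4, -0.4, -0.1]
gripper_width: 0.902
[0.60164267 0.2928825  0.10037585] 170.46802840192927 0.8997870279741196
4588 (array([599.9, 295.2]), array([43.1, 42.6]), 45.1) [0.0434816  0.04447169 0.0452997 ]
((599.7582397460938, 295.334228515625), 21.995309829711914)
{'centre': [321.3, 251.0], 'confidence': 0.68} [0.60102584 0.29605759 0.006     ]
```

View pics/w9.png

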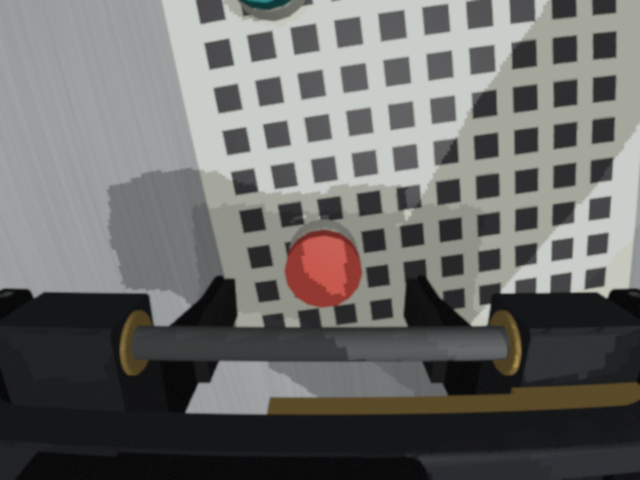

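The coral pot shows at (323,268) between the jaws. Its lid fits a 44 mm circle centred at (599.8,295.3) mm, z = 44.5.

```bash
python3 -m creep '[[0.9,-1.5,2.5,-6,0],[0.9,-1.5,2.5,-20,0],[0.9,-1.5,2.5,-36,0],[0.9,-1.5,2.5,-51,0],[0.9,-1.5,2.5,-62,0],[0.9,-1.5,2.5,-69,0],[0.9,-1.5,2.5,-69,0],[0.9,-1.5,2.5,-69,0]]'; python3 -m creep '[[0.6,0,0,0,0],[0.5,0,0,0,0],[0.4,0,0,0,0],[0.2,0,0,0,0],[0,0,0,0,0],[0,0,0,0,0],[0,0,0,0,0],[0,0,0,0,0]]'; python3 -m creep '[[0,0,0,2,0],[0,0,0,8,0],[0,0,0,18,0],[0,0,0,31,0],[0,0,0,44,0],[0,0,0,57,0],[0,0,0,66,0],[0,0,0,70,0]]'
```

```text
time_s: 24.45
tcp_pos: [0.6006, 0.2959, 0.0317]
ee_rot: [[0.006, -0.986, 0.165], [0.001, 0.165, 0.986], [-1.0, -0.006, 0.002]]
wrist_force: [-0.7, -0.0, -0.7]
gripper_width: 0.902
time_s: 25.25
tcp_pos: [0.6006, 0.2958, 0.0319]
ee_rot: [[0.006, -0.986, 0.165], [0.001, 0.165, 0.986], [-1.0, -0.006, 0.002]]
wrist_force: [-1.2, 0.4, 1.0]
gripper_width: 0.498
time_s: 26.05
tcp_pos: [0.6011, 0.2962, 0.1037]
ee_rot: [[0.008, -0.986, 0.165], [0.003, 0.165, 0.986], [-1.0, -0.008, 0.004]]
wrist_force: [-0.2, -0.3, -0.7]
gripper_width: 0.499
```

```bash
python3 -m creep '[[0,-4,-17,0,0],[0,-12,-52,0,0],[0,-22,-96,0,0],[0,-32,-140,0,0],[0,-42,-184,0,0],[0,-52,-228,0,0],[0,-62,-272,0,0],[0,-73,-316,0,0]]'; python3 -m creep '[[0,-10,-42,0,0],[0,-20,-85,0,0],[0,-30,-130,0,0],[0,-40,-173,0,0],[0,-49,-213,0,0],[0,-56,-245,0,0],[0,-61,-267,0,0],[0,-64,-279,0,0]]'; python3 - <<'E'
from m import *
p=capture("wrist")
s=sense();print(s["tcp_pos"],np.degrees(np.arctan2(s["ee_rot"][1,1],s["ee_rot"][0,1])),s["gripper_width"])
for d in mark_of(p,"coral_coaster"): print(d,plane(p,d["centre"],.0))
cv2.imwrite(f"pics/w10.png",p["image"])
E
```

```text
time_s: 26.85
tcp_pos: [0.5265, -0.0221, 0.1035]
ee_rot: [[0.007, -0.986, 0.165], [0.003, 0.165, 0.986], [-1.0, -0.007, 0.004]]
wrist_force: [0.8, -0.9, -0.8]
gripper_width: 0.496
time_s: 27.65
tcp_pos: [0.4607, -0.3028, 0.1031]
ee_rot: [[0.006, -0.986, 0.168], [0.003, 0.168, 0.986], [-1.0, -0.006, 0.004]]
wrist_force: [0.3, 0.8, -0.9]
gripper_width: 0.499
[ 0.46079577 -0.30337751  0.10309843] 170.31382753587272 0.49646142288539624
{'centre': [314.7, 250.4], 'confidence': 0.75} [ 0.46531192 -0.29712764  0.        ]
```

View pics/w10.png

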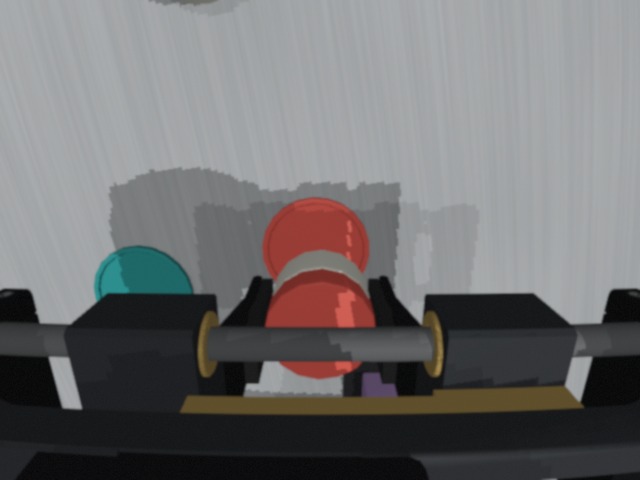

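The coral coaster at (316,247) lies under the pot at (320,325). Its centre is (465,−298) mm, so I correct by (+4,+5) and lower.

```bash
python3 -m creep '[[0,2,3,-4,0],[0,4,5,-18,0],[0,4,5,-35,0],[0,4,5,-50,0],[0,4,5,-62,0],[0,4,5,-69,0],[0,4,5,-71,0],[0,4,5,-71,0]]'; python3 -m creep '[[0,0,0,-1,0],[0,0,0,-2,0],[0,0,0,-3,0],[0,0,0,-4,0],[0,0,0,-5,0],[0,0,0,-5,0],[0,0,0,-5,0],[0,0,0,-5,0]]'
```

```text
time_s: 28.55
tcp_pos: [0.4655, -0.2969, 0.0321]
ee_rot: [[0.006, -0.986, 0.167], [0.003, 0.167, 0.986], [-1.0, -0.006, 0.004]]
wrist_force: [0.0, -0.2, -0.3]
gripper_width: 0.498
time_s: 29.35
tcp_pos: [0.4656, -0.297, 0.0278]
ee_rot: [[0.007, -0.986, 0.167], [0.003, 0.167, 0.986], [-1.0, -0.006, 0.004]]
wrist_force: [-1.4, 1.5, 5.6]
gripper_width: 0.496
```

```bash
python3 -m creep '[[0,0,0,0,0],[0,0,0,0,0],[0.55,0,0,0,0],[0.65,0,0,0,0],[0.85,0,0,0,0],[0.85,0,0,0,0],[0.85,0,0,0,0],[0.85,0,0,0,0]]';  python3 -m creep '[[0.85,0,0,3,0],[0.85,0,0,10,0],[0.85,0,0,22,0],[0.85,0,0,38,0],[0.85,0,0,58,0],[0.85,0,0,78,0],[0.85,0,0,90,0],[0.85,0,0,92,0]]'; python3 pot.py coral_pot .4655 -.297 w11
```

```text
time_s: 30.15
tcp_pos: [0.4655, -0.297, 0.0278]
ee_rot: [[0.007, -0.986, 0.167], [0.003, 0.167, 0.986], [-1.0, -0.006, 0.004]]
wrist_force: [-0.1, -0.1, -0.1]
gripper_width: 0.835
time_s: 30.95
tcp_pos: [0.4667, -0.2974, 0.1221]
ee_rot: [[0.011, -0.986, 0.167], [0.001, 0.167, 0.986], [-1.0, -0.011, 0.003]]
wrist_force: [0.6, 0.3, -0.6]
gripper_width: 0.853
[ 0.46610042 -0.29713645  0.12118149] 170.38087908599087 0.8561345529570128
3655 (array([ 464.7, -297.2]), array([43. , 43.3]), 23.7) [0.03960638 0.04047367 0.04131895]
((464.75238037109375, -297.1755676269531), 21.961458206176758)
{'centre': [322.7, 237.8], 'confidence': 0.79} [ 0.46564931 -0.29577834  0.006     ]
{'centre': [159.9, 274.2], 'confidence': 0.57} [ 0.58957151 -0.28750634  0.006     ]
```

View pics/w11.png

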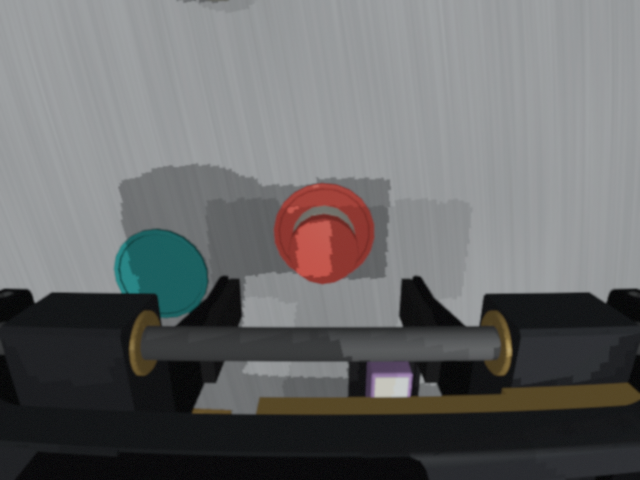

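The coral pot stands in its coaster at (323,248): lid centre (464.7,−297.2) mm, top 40.5 mm, so it is on the floor. Next is the teal pot.

```bash
python3 -m creep '[[0.9,6,20,0,0],[0.9,18,58,0,0],[0.9,32,101,0,0],[0.9,46,144,0,0],[0.9,60,187,0,0],[0.9,74,230,0,0],[0.9,88,273,0,0],[0.9,101,314,0,0]]';  python3 -m creep '[[0.9,14,44,0,0],[0.9,25,80,0,0],[0.9,33,104,-5,0],[0.9,36,114,-12,0],[0.9,37,117,-18,0],[0.9,37,117,-21,0],[0.9,37,117,-21,0],[0.9,37,117,-21,0]]'; python3 pot.py teal_pot .604 .135 w12
```

```text
time_s: 31.85
tcp_pos: [0.5661, 0.019, 0.1188]
ee_rot: [[0.005, -0.986, 0.167], [0.002, 0.167, 0.986], [-1.0, -0.004, 0.003]]
wrist_force: [0.5, -0.7, -0.3]
gripper_width: 0.893
time_s: 32.65
tcp_pos: [0.6029, 0.1347, 0.0979]
ee_rot: [[0.005, -0.986, 0.168], [0.002, 0.168, 0.986], [-1.0, -0.004, 0.003]]
wrist_force: [-0.3, 0.6, 0.7]
gripper_width: 0.897
[0.6031074  0.13491113 0.09812475] 170.31459944357718 0.897400155634004
4729 (array([601.9, 134.9]), array([43. , 43.3]), 2.9) [0.04352665 0.04447408 0.04528499]
((602.24609375, 134.9703369140625), 22.219200134277344)
```

View pics/w12.png

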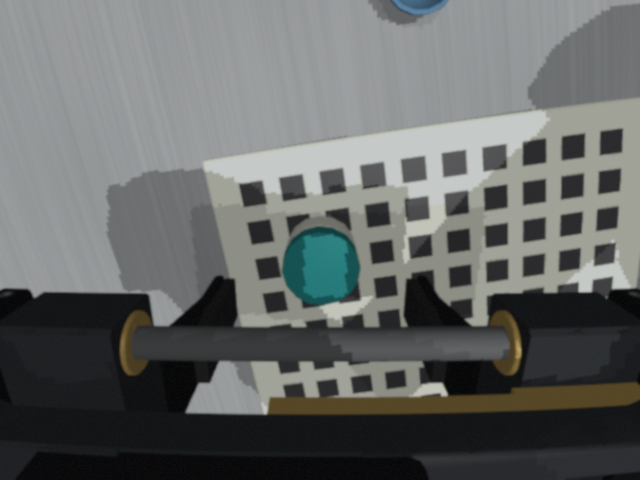

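The teal pot shows at (321,265) between the jaws. Its lid circle is centred at (602.2,135) mm, z = 44.5.

```bash
python3 -m creep '[[0.9,-1,0,-6,0],[0.9,-1,0,-20,0],[0.9,-1,0,-36,0],[0.9,-1,0,-51,0],[0.9,-1,0,-61,0],[0.9,-1,0,-67,0],[0.9,-1,0,-67,0],[0.9,-1,0,-67,0]]'; python3 -m creep '[[0.6,0,0,0,0],[0.5,0,0,0,0],[0.4,0,0,0,0],[0.2,0,0,0,0],[0,0,0,0,0],[0,0,0,0,0],[0,0,0,0,0],[0,0,0,0,0]]'; python3 -m creep '[[0,0,0,2,0],[0,0,0,8,0],[0,0,0,18,0],[0,0,0,31,0],[0,0,0,44,0],[0,0,0,57,0],[0,0,0,66,0],[0,0,0,70,0]]'
```

```text
time_s: 33.55
tcp_pos: [0.6026, 0.1352, 0.0315]
ee_rot: [[0.006, -0.986, 0.168], [0.003, 0.168, 0.986], [-1.0, -0.006, 0.004]]
wrist_force: [-0.1, 0.1, -0.6]
gripper_width: 0.901
time_s: 34.35
tcp_pos: [0.6026, 0.1353, 0.0316]
ee_rot: [[0.006, -0.986, 0.168], [0.003, 0.168, 0.986], [-1.0, -0.006, 0.004]]
wrist_force: [-0.5, -0.5, 1.8]
gripper_width: 0.499
time_s: 35.15
tcp_pos: [0.6032, 0.1355, 0.1034]
ee_rot: [[0.009, -0.986, 0.168], [0.004, 0.168, 0.986], [-1.0, -0.008, 0.005]]
wrist_force: [0.3, 0.2, -0.2]
gripper_width: 0.5
```

```bash
python3 -m creep '[[0,0,-5,12,0],[0,-1,-25,26,0],[0,-2,-60,38,0],[0,-3,-102,42,0],[0,-4,-146,42,0],[0,-6,-190,42,0],[0,-7,-234,42,0],[0,-8,-278,42,0]]'; python3 -m creep '[[0,-1,-42,0,0],[0,-2,-80,0,0],[0,-3,-110,0,0],[0,-4,-130,0,0],[0,-4,-140,0,0],[0,-4,-142,-5,0],[0,-4,-142,-10,0],[0,-4,-142,-12,0]]'; python3 - <<'E'
from m import *
p=capture("wrist")
s=sense();print(s["tcp_pos"],np.degrees(np.arctan2(s["ee_rot"][1,1],s["ee_rot"][0,1])),s["gripper_width"])
for d in mark_of(p,"teal_coaster"): print(d,plane(p,d["centre"],.0))
cv2.imwrite(f"pics/w13.png",p["image"])
E
```

```text
time_s: 35.95
tcp_pos: [0.5943, -0.1453, 0.1463]
ee_rot: [[0.009, -0.986, 0.168], [0.004, 0.168, 0.986], [-1.0, -0.008, 0.005]]
wrist_force: [0.9, 0.8, -1.0]
gripper_width: 0.495
time_s: 36.75
tcp_pos: [0.5898, -0.2862, 0.1334]
ee_rot: [[0.007, -0.986, 0.167], [0.004, 0.167, 0.986], [-1.0, -0.006, 0.005]]
wrist_force: [0.4, -0.1, -1.7]
gripper_width: 0.5
[ 0.5898682  -0.28607108  0.13326963] 170.38892524331735 0.4940951559687141
{'centre': [317.3, 230.2], 'confidence': 0.83} [ 0.59224881 -0.28547308  0.        ]
```

View pics/w13.png

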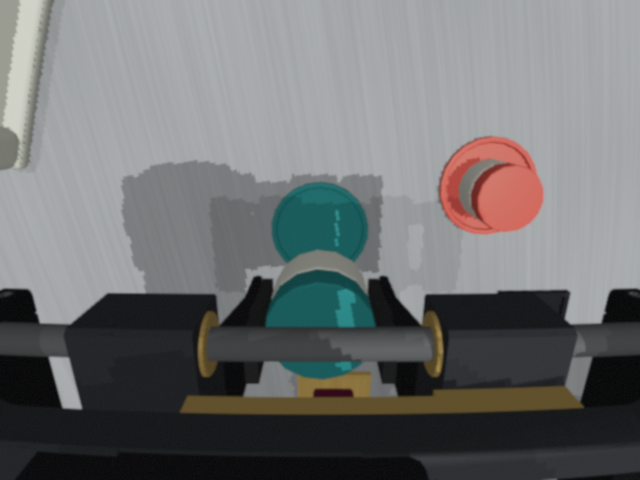

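The teal coaster at (320,230) is centred under the pot at (320,325). Now I lower from z = 133 mm, expecting contact at about 27.6 mm.

```bash
python3 -m creep '[[0,0.5,0,-8,0],[0,0.5,0,-24,0],[0,0.5,0,-44,0],[0,0.5,0,-64,0],[0,0.5,0,-82,0],[0,0.5,0,-94,0],[0,0.5,0,-100,0],[0,0.5,0,-101,0]]'; python3 -m creep '[[0,0,0,0,0],[0,0,0,-1,0],[0,0,0,-2,0],[0,0,0,-3,0],[0,0,0,-4,0],[0,0,0,-5,0],[0,0,0,-5,0],[0,0,0,-5,0]]'
```

```text
time_s: 37.65
tcp_pos: [0.5904, -0.2859, 0.032]
ee_rot: [[0.006, -0.986, 0.166], [0.004, 0.166, 0.986], [-1.0, -0.005, 0.005]]
wrist_force: [0.1, 0.4, -0.9]
gripper_width: 0.495
time_s: 38.45
tcp_pos: [0.5905, -0.2859, 0.0276]
ee_rot: [[0.006, -0.986, 0.166], [0.004, 0.166, 0.986], [-1.0, -0.006, 0.005]]
wrist_force: [-1.9, 0.4, 3.2]
gripper_width: 0.497
```

```bash
python3 -m creep '[[0,0,0,-0.5,0],[0,0,0,-0.5,0],[0.55,0,0,0,0],[0.65,0,0,0,0],[0.85,0,0,0,0],[0.85,0,0,0,0],[0.85,0,0,0,0],[0.85,0,0,0,0]]';  python3 -m creep '[[0.85,0,0,3,0],[0.85,0,0,10,0],[0.85,0,0,22,0],[0.85,0,0,40,0],[0.85,0,0,62,0],[0.85,0,0,88,0],[0.85,0,0,114,0],[0.85,0,0,130,0]]'; python3 pot.py teal_pot .5905 -.286 w14
```

```text
time_s: 39.25
tcp_pos: [0.5906, -0.286, 0.0275]
ee_rot: [[0.006, -0.986, 0.166], [0.004, 0.166, 0.986], [-1.0, -0.006, 0.005]]
wrist_force: [-0.5, 0.1, -0.0]
gripper_width: 0.837
time_s: 40.05
tcp_pos: [0.5916, -0.2864, 0.1615]
ee_rot: [[0.011, -0.986, 0.166], [0.002, 0.166, 0.986], [-1.0, -0.011, 0.004]]
wrist_force: [0.5, -0.6, 0.6]
gripper_width: 0.849
[ 0.59275928 -0.28688114  0.16406788] 170.48875164677642 0.8491415812995232
2759 (array([ 589.6, -286.4]), array([43.1, 43.1]), 3.5) [0.03954916 0.04047323 0.04136516]
((589.620849609375, -286.26861572265625), 21.92046546936035)
{'centre': [326.2, 220.6], 'confidence': 0.65} [ 0.58765172 -0.28632994  0.006     ]
```

View pics/w14.png

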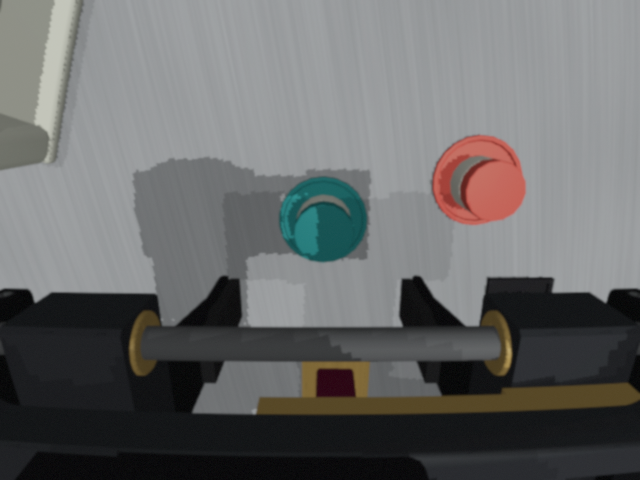

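The teal pot stands in its coaster at (323,225): lid centre (589.6,−286.3) mm, top 40.5 mm. I'll move clear over the grille and check everything, including the bystanders.

```bash
python3 -m creep '[[0.85,0,10,20,0],[0.85,-5,35,40,0],[0.85,-15,75,60,0],[0.85,-30,118,70,0],[0.85,-45,160,70,0],[0.85,-60,203,70,0],[0.85,-75,245,70,0],[0.85,-90,288,70,0]]'; python3 -m creep '[[0.85,-15,40,0,0],[0.85,-30,80,0,0],[0.85,-45,115,0,0],[0.85,-55,140,0,0],[0.85,-60,152,0,0],[0.85,-60,152,0,0],[0.85,-60,152,0,0],[0.85,-60,152,0,0]]'; python3 - <<'E'
from m import *
import pickle
q={n:capture(n) for n in("top","scene")}; pickle.dump(q,open("p1.pkl","wb")); ps=pickle.load(open("p0.pkl","rb"))
for n in q: cv2.imwrite(f"pics/{n}9.png",q[n]["image"])
def tp(C,c,r,lo,hi):
    m=(np.hypot(C[...,0]-c[0],C[...,1]-c[1])<r)&(C[...,2]>lo)&(C[...,2]<hi);Q=C[m]
    return len(Q),np.round(np.median(Q,0)*1000,1),np.round(Q[:,:2].mean(0)*1000,1)
for n in q:
    C=cloud(q[n]);C0=cloud(ps[n])
    print(n,"coral",tp(C,(.4647,-.298),.035,.034,.048)); print("teal",tp(C,(.590,-.286),.035,.034,.048))
    print("cap",tp(C,(.605,-.131),.03,.067,.08),"body",tp(C,(.605,-.131),.03,.042,.050)); print("buf",tp(C,(.4395,-.1475),.06,.026,.04))
    print("dap",tp(C0,(.53,-.006),.03,.008,.03),tp(C,(.53,-.006),.03,.008,.03)); print("brush",tp(C0,(.5,-.5),.06,.05,.09),tp(C,(.5,-.5),.06,.05,.09))
s=sense();print(s["tcp_pos"],s["time_s"])
E
```

```text
time_s: 40.95
tcp_pos: [0.501, 0.0028, 0.2316]
ee_rot: [[0.013, -0.986, 0.166], [0.002, 0.166, 0.986], [-1.0, -0.013, 0.004]]
wrist_force: [0.4, 0.3, -0.6]
gripper_width: 0.85
time_s: 41.75
tcp_pos: [0.4412, 0.1539, 0.2314]
ee_rot: [[0.013, -0.986, 0.167], [0.001, 0.167, 0.986], [-1.0, -0.013, 0.003]]
wrist_force: [-0.5, 0.1, -0.1]
gripper_width: 0.85
top coral (387, array([ 464.3, -295.5,   40. ]), array([ 464.9, -295.7]))
teal (377, array([ 589.3, -284.8,   40. ]), array([ 589.3, -284.7]))
cap (90, array([ 605. , -130.3,   73.7]), array([ 604.9, -130.5])) body (178, array([ 599.6, -127.4,   45.7]), array([ 602.6, -129.7]))
buf (749, array([ 439.4, -147. ,   32.4]), array([ 439.6, -147. ]))
dap (228, array([529.3,  -5.3,  18.5]), array([528.1,  -5.5])) (230, array([529.7,  -4.3,  19.6]), array([528.3,  -5.3]))
brush (708, array([ 496.5, -484.5,   75.3]), array([ 496.7, -486.9])) (701, array([ 496.2, -483.8,   74.8]), array([ 496.4, -486.8]))
scene coral (267, array([ 469.3, -295.4,   40.2]), array([ 468.9, -295.5]))
teal (313, array([ 593.2, -284.7,   39.9]), array([ 593.4, -284.5]))
cap (91, array([ 608.4, -129. ,   73.5]), array([ 608.4, -129.2])) body (169, array([ 615.1, -123.5,   45.8]), array([ 612.7, -127. ]))
buf (531, array([ 443.7, -144.2,   32.2]), array([ 443.7, -144.9]))
dap (221, array([520.6,  -7. ,  19.7]), array([524.7,  -6.9])) (225, array([520.8,  -8.2,  19.4]), array([524.8,  -7.1]))
brush (729, array([ 504.5, -482.8,   71.9]), array([ 503.8, -485.5])) (731, array([ 504.5, -483.1,   72. ]), array([ 503.6, -485.9]))
[0.44127583 0.15387501 0.23143678] 41.85
```

View pics/top9.png

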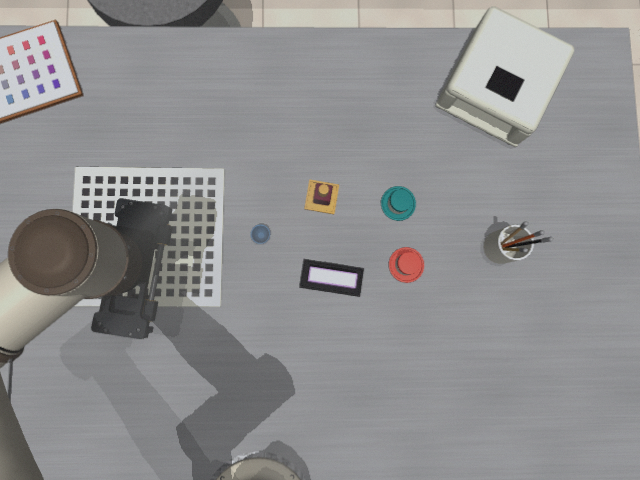

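View pics/scene9.png

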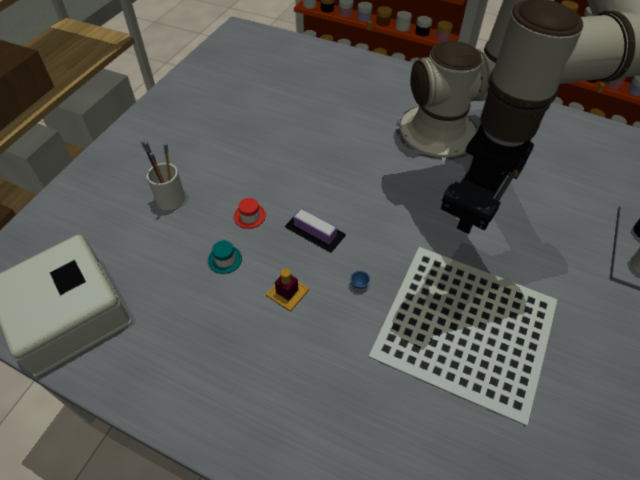

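All four objects stand in their holders in both views, the grille is empty, and the bystanders have not moved. The bottle's cap reads 73.5–73.7 mm, which puts its underside at about 3.6 mm, the dish's own floor and under the limit. Handing in.

```bash
python3 -c "
from station import *
print(finish_job())"
```

```text
the job is handed in; nothing more can be done
None
```

I put all four things in their holders, let go of each, and handed the job in at about 42 s of the 102 s. One check is uncertain: the bottle may sit too close to the 4 mm height limit.

| Thing | Holder | Off centre | Last check |
|---|---|---|---|
| Coral pot | coral coaster | about 1 mm | lid top at 40 mm, so on the 2 mm floor |
| Teal pot | teal coaster | about 1 mm | lid top at 40 mm, so on the 2 mm floor |
| Buffer | long black tray | about 1 mm | in line within about 0.2°, top at 32 mm |
| Bottle | square brass dish | about 1 mm | upright, underside between 3.6 and 4.4 mm |

- **Bystanders:** the blue dish and brush pot read the same before and after, within about 1 mm. The gripper was well clear and touching nothing.
- **Disagreement:** the brass dish's floor measured about 4 mm in the top and scene cameras, not the stated 2 mm. The bottle touched down at an underside height of about 4.0 mm, and the wrist camera put it at about 4.1–4.4 mm. The last top and scene views put it at 3.5–3.8 mm. It stands flat on what the dish offers and nothing loose was visible under it, but the margin to the limit is small.

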